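Lock the bayonet cap on the dust-filter pot

ROBOT

A 6-joint arm with a two-finger parallel gripper is mounted at the origin on the work surface. World frame = base frame: x ahead of the robot, y to its left, z up, the work surface at z = 0. Lengths are in m, angles in rad, forces in N, time in s.
With the tool pointing down it reaches from about 0.275 to 0.75 m from the base axis. Payload 10.2 kg.
Tool frame: the origin (TCP) lies midway between the tips of the shut fingers; the grasp point (between the pads) lies 19 mm behind it (env.hold_point_z is the distance from the TCP to the grasp point, in m); z points along the fingers, y is the line along which they close (so a half turn about z gives the same grasp; the last joint's range is limited). The gripper opens to 85 mm and grips with 20 to 120 N. Pads are 22 mm wide; open, the fingers measure 114 mm over their backs; the gripper's body (76 mm by 85 mm) begins 54 mm behind the grasp point. The pads swing forward as they close: fully open they stand 13 mm farther back than shut.
Start: joints at [-1.491, 0.313, 1.498, -0, 1.331, -0.223], TCP at [0.157, -0.501, 0.231] pointing down, gripper open.
Joint ranges: [-2.94, 2.94], [-0.97, 2.17], [0.19, 2.56], [-1.23, 4.37], [0.02, 3.11], [-2.88, 2.88]. Speed limits (rad/s): [2.39, 2.39, 3.01, 3.14, 3.14, 3.14].

INTERFACE

Orientations are given as a unit quaternion [x, y, z, w].
In Python, from bench import env, kinematics, monitor, eyes, job gives the robot as it stands. The module is installed in compiled form; this text tells all that it offers. Calls block until the motion is done:
- env.reach(position, orientation): joint-space move of the TCP to a pose.
- env.movel(position, velocity=0.15, frame=None, guard=None): straight line of the TCP; frame=None keeps the orientation; velocity is the mean speed in m/s. With guard (N) it stops when the force on the tool has changed by that much, and returns True; else False.
- env.set_joints(angles): joint-space move.
- env.release() and env.close_gripper(effort=None): open the fingers fully, or close them until they stop; effort is the grip in N (None keeps the last).
- env.hold(seconds).
- kinematics.ik(position, orientation): joint angles nearest the present ones, or None.
- monitor.sense(): the state.
- eyes.grab_frame(name): name is "scene" or "top" or "wrist"; returns a dict with "frame" (480x640x3 uint8, red, green, blue), "mtx" (3x3 intrinsics, pixels), "k1" (the pictures are not rectified: a ray, as slopes to the right and down, at radius r is drawn at 1 + k1 r^2 times it, then the intrinsics apply), "view" (4x4, takes a point from world to camera coordinates). Camera axes: x right, y down, z forward; pixel columns grow to the right and rows downward; lengths in m; the calibration is good to about 2 mm. A picture is of the moment at which its call begins. There is no depth.
A pose or a line that the arm cannot do raises env.MotionError and nothing moves.
- job.hand_in(): hands the job in; it is judged then, once.
The state is a dict: "clock": time; "joints": joint angles; "qvel": joint speeds; "joint_efforts": joint torques, N m; "position": TCP position; "ee_rot": TCP orientation; "contact_force": force on the tool from outside, world axes, zero at the start; "ft_torque": the same for the moment, N m; "finger_gap": opening from 0.0 (shut) to 1.0 (fully open); "gripper_force": force on a finger pad.
Only numpy, scipy, OpenCV 4.12 (cv2) and the standard library are available. Lean on these libraries where they do the work, as an engineer would, in place of code of your own. Each camera call takes 0.05 s, during which the arm holds its last target. There are 200 camera calls.

TASK

Close the green dust-filter pot with its orange cap: set the cap upright into the mouth with its two metal lugs in the two notches (white marks), push it down against the spring, turn it a quarter turn clockwise seen from above to the stop so that its bar points at the red marks, and let go so that the spring lifts it into its lock. Leave the stone blank, the bowl and the gouge where they are.

Things in the scene. Friction and masses are not known exactly. Their poses are not given: they have to be found in the camera images.
- cap_bar (a point): Centre of the grip bar of the loose orange cap (about 0.16 kg), which stands upright on its foot on the bench; 53 mm above its underside, on its axis. Bar: 58 mm along x, 14 mm wide along y, top 14 mm above this point. 13 mm below this point is the flat top of a round orange flange, 64 mm across, 8 mm thick. z up; same after a half turn.
- cap_lugs (a point): Point on the cap's axis midway between its two lugs, 44 mm below the bar's centre, 9 mm above the underside. The steel lugs stick out of the black plug (56 mm across, foot chamfered) along +x and -x, in line with the bar: 10 mm wide, 6 mm thick, tips 39 mm from the axis.
- mouth (a point): Centre of the pot's round mouth, 62 mm across, level with the top of its aluminium ring. Entry notches open at +x and -x (white marks), 18 mm wide, reaching 44 mm from the axis. Lock pockets lie under the ring at +y and -y (red marks). Cap resting in the notches on the spring plate: bar centre 39 mm above this point. Cap locked: 35 mm above. z up.
- pot: Green filter pot, fixed, 120 mm high, 100 mm across (foot flange 140 mm; outlet stub low at one side); origin at its underside, axes as the mouth's. A cap resting in the notches must go down 10 mm or more (14 mm is good) for the lugs to pass under the ring; it then turns only clockwise from above, 90 degrees to a stop. Let go there, the spring lifts it into the pockets.
- spring_plate (a joint): How far the 48 mm round spring plate inside the mouth is pushed down (m): 0 free, with a resting cap too; about 0.004 with the cap locked; 0.017 at the bottom. It needs about 4 N to start, 13 N at 0.014.
- blank: Bystander: upright pale stone cylinder, 56 mm in diameter, 75 mm high; origin at the centre of its underside.
- bowl: Bystander: white turned bowl, 90 mm in diameter, 50 mm high; origin at the centre of its underside.
- gouge: Bystander: turning gouge lying on the bench along its x axis, 283 mm long in all (wooden handle 150 mm long and 28 mm square towards -x, steel blade towards +x); origin at its underside where the handle meets the ferrule.
Not all that is in view belongs to the job. Several things look just like the part that bears cap_bar: the one meant starts farthest to the robot's left.

How it is judged:
At the end, for the whole second after the job is handed in: The cap is locked in the mouth: upright within 0.1 rad, within 6 mm of the mouth's axis, its bar within 0.2 rad of the line through the red marks, its bar centre 31.5 to 37.5 mm above the mouth's rim (sprung up into the pockets), the spring plate held down at least 2 mm (horizontal distance between cap_bar and mouth below 0.006 m and z of cap_bar in the frame of mouth between 0.0315 and 0.0375 m and angle between the x axis of cap_bar and the y axis of mouth, either way round below 0.2 rad and angle between cap_bar's own z axis and vertical below 0.1 rad and value of joint spring_plate above 0.002 m); the robot touches nothing.
It fails at once if the stone blank is moved more than 30 mm (distance of blank from where it was at the start of the episode above 0.03 m).
It fails at once if the bowl is moved more than 30 mm (distance of bowl from where it was at the start of the episode above 0.03 m).
It fails at once if the gouge is moved more than 30 mm (distance of gouge from where it was at the start of the episode above 0.03 m).
It fails at once if the blank is knocked over (angle between blank's own z axis and vertical above 0.6 rad).
It also fails if it takes over 48 s, if anything falls off the work surface, if the arm or the gripper's body presses on something with over 40 N, if the wrist force passes 120 N, or if a joint passes its speed limit or range.

## Working session

There is one attempt and no reset: what is moved stays moved. The work goes in short steps, each a Python script; the robot and the scene stay as the last script left them, time stands still between calls to the robot, and variables do not carry over. Pictures are saved under pics/ and viewed, at most 10 in all, crops included, and the job is handed in when it is done.

```bash
mkdir -p pics; cat > h.py <<'E'
import numpy as np, cv2
from bench import env, kinematics, monitor, eyes, job
def grab(n,save=None):
    f=eyes.grab_frame(n)
    if save: cv2.imwrite(f'pics/{save}.png',cv2.cvtColor(np.asarray(f['frame']),cv2.COLOR_RGB2BGR))
    return f
def ray(f,u,v):
    K=np.asarray(f['mtx']);k=f['k1'];x=np.array([(u-K[0,2])/K[0,0],(v-K[1,2])/K[1,1]])
    s=x.copy()
    for _ in range(30): s=x/(1+k*(s@s))
    V=np.asarray(f['view']);R=V[:3,:3]
    return -R.T@V[:3,3], R.T@np.array([s[0],s[1],1])
def onz(f,u,v,z):
    o,d=ray(f,u,v); return o+d*(z-o[2])/d[2]
def proj(f,p):
    V=np.asarray(f['view']);c=V[:3,:3]@np.asarray(p)+V[:3,3];s=c[:2]/c[2];s=s*(1+f['k1']*(s@s));K=np.asarray(f['mtx'])
    return np.array([K[0,0]*s[0]+K[0,2],K[1,1]*s[1]+K[1,2]])
def blobs(f,lo,hi,amin=60):
    h=cv2.cvtColor(np.asarray(f['frame']),cv2.COLOR_RGB2HSV);m=cv2.inRange(h,np.array(lo),np.array(hi))
    n,l,s,c=cv2.connectedComponentsWithStats(m)
    return [(l==i,s[i],c[i]) for i in range(1,n) if s[i][4]>=amin]
E
python3 - <<'E'
from h import *
for n in('scene','top'):
    f=grab(n,n+'0'); o,d=ray(f,320,240); print(n,o.round(3),d.round(3),f['k1'],np.asarray(f['mtx']).round(1).tolist())
print(monitor.sense())
E
```

```text
scene [ 1.015 -0.577  0.974] [-0.376  0.521 -0.767] -0.17052529225635998 [[606.2, 0.0, 311.4], [0.0, 606.2, 234.1], [0.0, 0.0, 1.0]]
top [0.474 0.049 0.965] [ 0.132 -0.011 -0.991] -0.06243857392873325 [[437.9, 0.0, 318.3], [0.0, 437.9, 238.4], [0.0, 0.0, 1.0]]
{'clock': 0.1, 'joints': array([-1.49142159e+00,  3.13411308e-01,  1.49831136e+00, -1.79266087e-05,
        1.33099588e+00, -2.23397533e-01]), 'qvel': array([ 4.02357861e-04, -2.70171317e-03, -2.79924148e-03,  7.66469217e-05,
       -1.71723990e-03, -1.33516110e-03]), 'joint_efforts': array([ 2.71261175e-03, -4.12898648e+01, -2.60141999e+01, -2.16999983e-04,
        2.98107232e-03,  4.55049545e-07]), 'position': array([ 0.15650611, -0.50090906,  0.2308022 ]), 'ee_rot': array([ 9.88562508e-01,  1.50810646e-01,  3.18203954e-05, -5.62112764e-04]), 'contact_force': array([ 0.2434988 ,  0.16370025, -0.13711222]), 'ft_torque': array([-0.01463691, -0.04748928, -0.04157941]), 'gripper_force': 0.0, 'finger_gap': 0.9993965648513635}
```

View pics/top0.png

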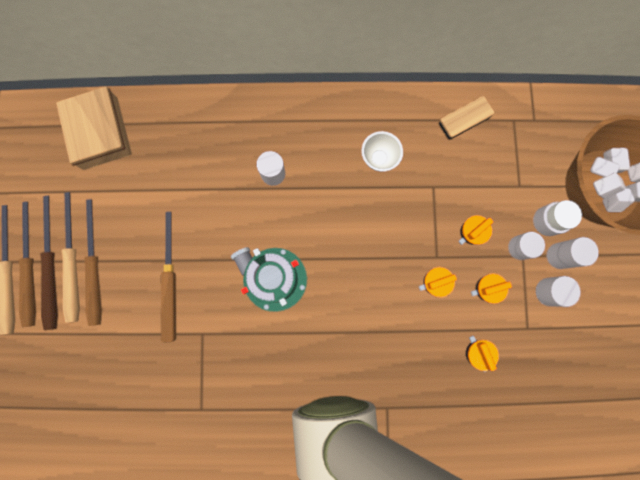

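View pics/scene0.png

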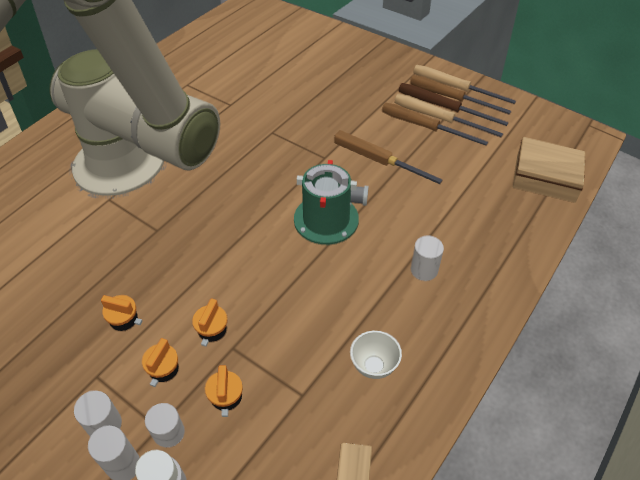

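The top view (image up = +x, left = +y) shows the target cap as the leftmost one, at (440,282). The pot is at (270,277), with white marks at (257,252) and (283,302) and red marks at (296,264) and (244,291). The blank (270,168), bowl (382,151) and gouge (168,275) are all clear of the path.

```bash
cat >> h.py <<'E'
from scipy.spatial.transform import Rotation as Rn
def down(a):
    c,s=np.cos(a),np.sin(a); return Rn.from_matrix(np.array([[c,s,0],[s,-c,0],[0,0,-1]])).as_quat()
E
python3 - <<'E'
from h import *
f=grab('top')
for nm,a,b,z in(('orange',(8,180,120),(22,255,255),.04),('red',(0,180,120),(4,255,255),.12)):
    for m,s,c in blobs(f,a,b,15): print(nm,s,c.round(1),onz(f,*c,z).round(4))
w=[onz(f,*p,.12) for p in((257,252),(283,302),(270,277),(296,264),(244,291))]; print(np.round(w,4))
cap=onz(f,440,283,.045);pot=w[2]
p1,p2=onz(f,428,286,.067),onz(f,455,278,.067);print(p1,p2,np.linalg.norm(p2-p1))
a=np.arctan2(*(p2-p1)[1::-1]);m=np.arctan2(*(w[1]-w[0])[1::-1]);print(np.degrees([a,m]))
for k in(0,np.pi):
    j=kinematics.ik([cap[0],cap[1],.25],down(a+k));print('cap',None if j is None else np.round(j,2))
for k in(-np.pi,-np.pi/2,0,np.pi/2,np.pi):
    j=kinematics.ik([pot[0],pot[1],.25],down(m+k));print('pot',round(np.degrees(m+k)),None if j is None else np.round(j,2))
E
```

```text
orange [462 215  31  30 723] [477.1 229.3] [ 0.6162 -0.3013  0.04  ]
orange [424 267  33  30 738] [439.6 281.6] [ 0.5052 -0.2137  0.04  ]
orange [478 273  34  31 749] [493.2 288.1] [ 0.4895 -0.3287  0.04  ]
orange [468 340  31  31 780] [483.2 355.1] [ 0.3504 -0.2993  0.04  ]
red [292 261   6   6  26] [294.4 263.3] [0.5415 0.0894 0.12  ]
red [242 288   6   6  27] [244.3 290.4] [0.4906 0.1859 0.12  ]
[[0.5644 0.1619 0.12  ]
 [0.4677 0.1117 0.12  ]
 [0.5157 0.1366 0.12  ]
 [0.5402 0.0863 0.12  ]
 [0.4894 0.1865 0.12  ]]
[ 0.49559958 -0.18157043  0.067     ] [ 0.5110884  -0.23851906  0.067     ] 0.059017374979987186
[ -74.78479852 -152.56020592]
cap [-0.62  0.35  1.4  -0.    1.39  2.26]
cap [-0.62  0.35  1.4  -0.    1.39 -0.88]
pot -333 [ 0.04  0.32  1.44 -0.    1.38  1.13]
pot -243 [ 0.04  0.32  1.44 -0.    1.38 -0.44]
pot -153 [ 0.04  0.32  1.44 -0.    1.38 -2.01]
pot -63 [ 0.04  0.32  1.44 -0.    1.38  2.7 ]
pot 27 [ 0.04  0.32  1.44 -0.    1.38  1.13]
```

```bash
python3 - <<'E'
from h import *
env.reach([.5035,-.2105,.24],down(np.radians(105.2)))
f=grab('wrist','w1'); o,d=ray(f,320,240); print(o.round(4),d.round(3),proj(f,[.5035,-.2105,.053]),monitor.sense()['clock'])
for m,s,c in blobs(f,(8,180,100),(22,255,255),100): print(s,c)
E
```

```text
[ 0.4851 -0.1394  0.3815] [ 0.065 -0.294 -0.954] [325.08700705 203.41560494] 1.8583
[ 289  164   78   83 4823] [327.457599   202.63777732]
[  79  215   89   72 4594] [126.37026556 251.42664345]
[ 242  284   72   81 4034] [277.19509172 320.2377293 ]
[ 385  291   70   80 3924] [420.44801223 326.64347604]
```

View pics/w1.png

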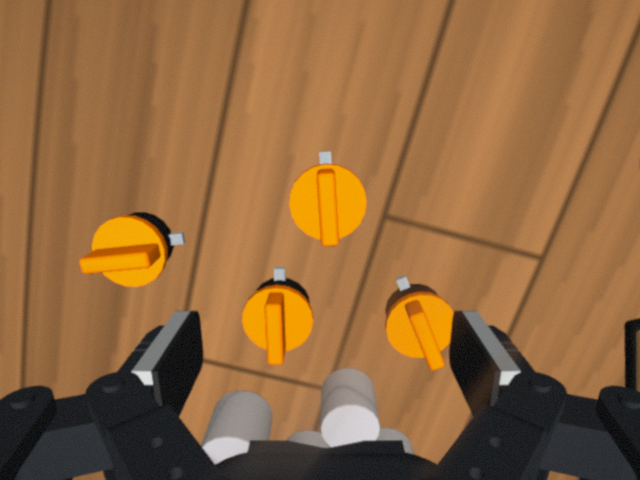

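The wrist view shows the target cap in the middle, with its flange centred near (328,202), its lug at (325,158) and its bar running from (327,169) to (330,241). It lies where predicted at (325,203). The neighbours at (277,320) and (420,326) are clear of the fingers.

```bash
python3 - <<'E'
from h import *
f=grab('wrist')
m,s,c=max(blobs(f,(8,180,100),(22,255,255),100),key=lambda b:-abs(b[2][1]-202)-abs(b[2][0]-328))
# flange rim: left half contour columns excluding the bar region
cn=max(cv2.findContours(m.astype(np.uint8),0,1)[0],key=len)[:,0].astype(float)
p=np.array([onz(f,u,v,.04) for u,v in cn if abs(u-328)>14])[:,:2]
A=np.c_[2*p,np.ones(len(p))];x=np.linalg.lstsq(A,(p**2).sum(1),rcond=None)[0];r=np.sqrt(x[2]+x[0]**2+x[1]**2);print('flange',x[:2],r)
b1,b2=onz(f,327,169,.067),onz(f,330,240,.067);print('bar',b1,b2,(b1+b2)/2,np.linalg.norm(b1-b2),np.degrees(np.arctan2(*(b1-b2)[1::-1])))
l=onz(f,325.5,158,.012);print('lug',l,np.linalg.norm(l[:2]-x[:2]),np.degrees(np.arctan2(*(l[:2]-x[:2])[::-1])))
im=np.asarray(f['frame'])[150:260,275:380,::-1];cv2.imwrite('pics/w1c.png',cv2.resize(im,None,fx=5,fy=5,interpolation=cv2.INTER_CUBIC))
E
```

```text
flange [ 0.50594377 -0.21225557] 0.03159368775510623
bar [ 0.49733255 -0.18218788  0.067     ] [ 0.51383932 -0.23439089  0.067     ] [ 0.50558593 -0.20828939  0.067     ] 0.0547505987414921 107.5471322165891
lug [ 0.49578091 -0.18088622  0.012     ] 0.0329745304293316 107.95097599230233
```

View pics/w1c.png

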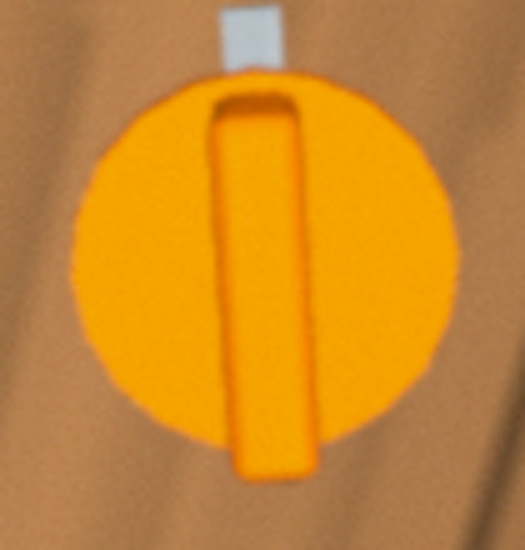

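Flange fit (0.506, -0.212) with radius 31.6 mm (expected 32). Bar and lug both give a yaw of about 107.7°. Gripping now.

```bash
python3 - <<'E'
from h import *
a=np.radians(107.7);q=down(a);c=[.506,-.212]
env.reach(c+[.12],q)
print(env.movel(c+[.0435],velocity=.08,guard=8))
env.close_gripper(80); s=monitor.sense();print(s['finger_gap'],s['gripper_force'],s['position'],s['contact_force'])
env.movel(c+[.20],velocity=.15)
env.reach([.5157,.1372,.32],down(np.radians(207.5)))
s=monitor.sense();print(s['finger_gap'],s['position'],s['contact_force'],s['joints'].round(2),s['clock'])
f=grab('wrist','w2');print(proj(f,[.5157,.137,.12]))
E
```

```text
False
0.14768418465313413 79.89077568054199 [ 0.50596852 -0.21200361  0.04354228] [-1.13802313  0.18812758  0.38344592]
0.14532425390437448 [0.51584545 0.13647533 0.31940144] [-0.27505544 -0.73743252 -2.04370705] [ 0.04  0.29  1.3  -0.    1.55 -2.01] 6.8
[327.09291558 200.50498172]
```

View pics/w2.png

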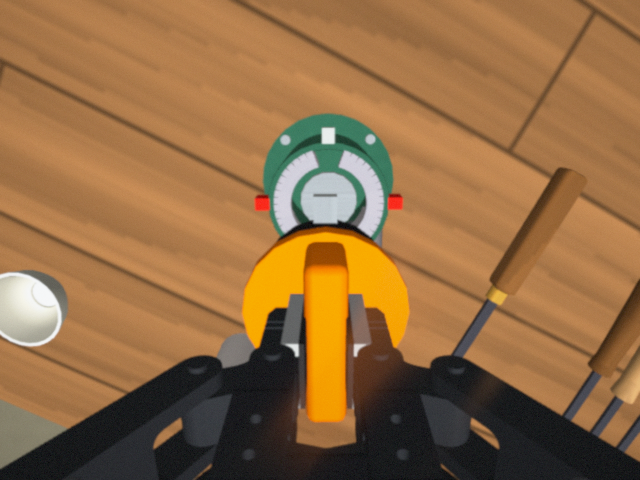

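The wrist view shows the cap held upright and centred between the fingers, its lug at (326,208). The red marks are at (262,203) and (395,202), the white mark at (328,135), and the notch is in line with the lug. Next I measure the marks and the held flange in this same view.

```bash
python3 - <<'E'
from h import *
f=grab('wrist');t=grab('top')
def red(f):
    return sorted([b[2] for b in blobs(f,(0,170,100),(5,255,255),15)],key=lambda c:c[0])
rw,rt=red(f),red(t);print(np.round(rw,1),np.round(rt,1))
for i in range(2):
    for j in range(len(rt)):
        o1,d1=ray(f,*rw[i]);o2,d2=ray(t,*rt[j])
        s=np.linalg.lstsq(np.c_[d1,-d2],o2-o1,rcond=None)[0];P,Q=o1+s[0]*d1,o2+s[1]*d2;print(i,j,((P+Q)/2).round(4),'gap',np.linalg.norm(P-Q).round(4))
for z in(.116,.12):
    g=[onz(f,*c,z) for c in rw[:2]];print(z,((g[0]+g[1])/2).round(4),np.linalg.norm(g[0]-g[1]),np.degrees(np.arctan2(*(g[0]-g[1])[1::-1])))
h=cv2.cvtColor(f['frame'],cv2.COLOR_RGB2HSV)
wb=[(s,c,onz(f,*c,.12).round(4)) for m,s,c in blobs(f,(0,0,235),(180,25,255),40) if abs(c[0]-328)<20 and c[1]<160];print(wb)
S=monitor.sense()['position'];zf=S[2]-.0035
m,s,c=max(blobs(f,(8,180,100),(22,255,255),100),key=lambda b:b[1][4])
cn=max(cv2.findContours(m.astype(np.uint8),0,1)[0],key=len)[:,0].astype(float)
p=np.array([onz(f,u,v,zf) for u,v in cn if v<310 and (abs(u-326)>24 or v<238) and abs(u-326)>5 and (abs(u-326)>70 or v<270)])[:,:2]
A=np.c_[2*p,np.ones(len(p))];x=np.linalg.lstsq(A,(p**2).sum(1),rcond=None)[0];print('flange',x[:2],'r',np.sqrt(x[2]+x[0]**2+x[1]**2),'tcp',S)
im=f['frame'][110:250,240:420,::-1];cv2.imwrite('pics/w2c.png',cv2.resize(im,None,fx=4,fy=4,interpolation=cv2.INTER_CUBIC))
E
```

```text
[[262.  202.9]
 [395.  201.5]] []
0.116 [0.5172 0.139  0.116 ] 0.10968774455800358 -62.02850452956295
0.12 [0.5164 0.1385 0.12  ] 0.10841621455292498 -62.02850452956291
[(array([323, 129,  10,  13, 113], dtype=int32), array([327.84955752, 135.32743363]), array([0.4694, 0.1135, 0.12  ]))]
flange [0.51492581 0.1347504 ] r 0.030739963547294434 tcp [0.51589956 0.13640232 0.31956845]
```

View pics/w2c.png

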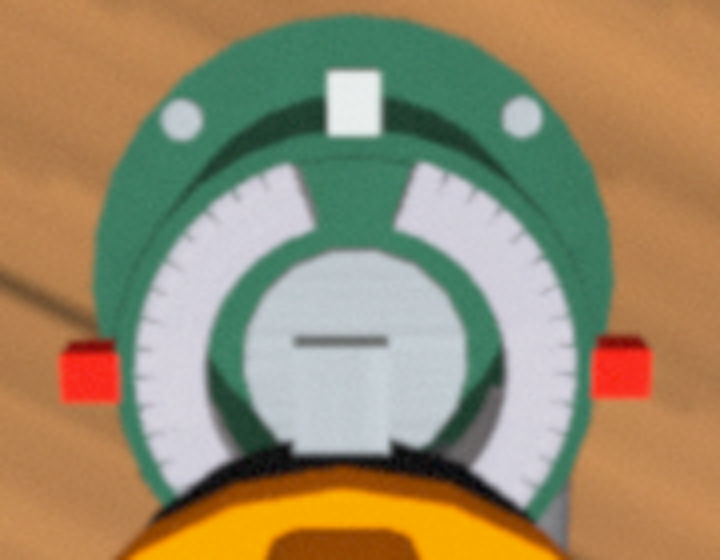

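The crop shows the notch, white mark, ring and red blocks clearly. The held cap's lug is centred at crop x≈342, against about 355 for the mouth, so the remaining lateral offset is small. I'll fit the ring and compare it with the lug.

```bash
python3 - <<'E'
from h import *
f=grab('wrist');S=monitor.sense()['position']
a=np.radians(207.5);X=np.array([np.cos(a),np.sin(a)]);Y=np.array([np.sin(a),-np.cos(a)])
h=cv2.cvtColor(f['frame'],cv2.COLOR_RGB2HSV);m=cv2.inRange(h,(115,8,170),(170,60,255));m[:140]=0;m[240:]=0;m[:,:268]=0;m[:,390:]=0
n,l,s,c=cv2.connectedComponentsWithStats(m);k=[i for i in range(1,n) if s[i][4]>400];print([s[i].tolist() for i in k])
# outermost/innermost ring pixel of each row
out,inn=[],[]
for v in range(165,220):
    u=np.where(np.isin(l[v],k))[0];L=u[u<329];R=u[u>=329]
    if len(L)>5 and len(R)>5: out+=[(L[0]-.5,v),(R[-1]+.5,v)]; inn+=[(L[-1]+.5,v),(R[0]-.5,v)] if v>172 else []
def circ(pts,z):
    p=np.array([onz(f,*q,z) for q in pts])[:,:2];A=np.c_[2*p,np.ones(len(p))];x=np.linalg.lstsq(A,(p**2).sum(1),rcond=None)[0];return x[:2],np.sqrt(x[2]+x[0]**2+x[1]**2)
for z in (.118,.12): print(z,'out',circ(out,z),'in',circ(inn,z))
mo=circ(out,.12)[0];print('mouth-tcp along X,Y',(mo-S[:2])@X,(mo-S[:2])@Y)
zl=S[2]+.0105-.044+.003
for q in((325.3,195.5),):
    p=onz(f,*q,zl)[:2];print('lug tip rel tcp X,Y',(p-S[:2])@X,(p-S[:2])@Y)
for q in((314,200),(338,200),(313.5,210),(337.5,210)):
    p=onz(f,*q,zl)[:2];print('lug side',(p-S[:2])@X,(p-S[:2])@Y)
for q,z in(((244,300),S[2]-.0035),((408.5,300),S[2]-.0035)): print('flange side Y',(onz(f,*q,z)[:2]-S[:2])@Y)
E
```

```text
[[275, 152, 43, 80, 1328], [340, 152, 43, 84, 1407]]
0.118 out (array([0.51783685, 0.13926524]), np.float64(0.0441872019544957)) in (array([0.51699164, 0.13876784]), np.float64(0.03134920956446418))
0.12 out (array([0.51744715, 0.13904636]), np.float64(0.0439297025009538)) in (array([0.51660687, 0.13855187]), np.float64(0.03116652308569228))
mouth-tcp along X,Y -0.002568702973185188 0.0015134264944974612
lug tip rel tcp X,Y 0.038516172685143873 -0.0009657300187174891
lug side 0.03665039578511103 -0.005605825274747891
lug side 0.03662735962405261 0.004240060633044584
lug side 0.03243861707407002 -0.005854184064385223
lug side 0.03241505655606785 0.0040591169626958
flange side Y -0.031351956569510356
flange side Y 0.02997235037812998
```

Relative to the cap, the mouth is at (0.5166, 0.1393) with a yaw of 208°. The ring fit gives an inner radius of 31.2 mm (expected 31). Inserting with a guard.

```bash
python3 - <<'E'
from h import *
q=down(np.radians(208));c=[.5166,.1393]
env.movel(c+[.19],velocity=.15,frame=q)
def st(n): s=monitor.sense();print(n,s['position'].round(4),s['contact_force'].round(1),s['ft_torque'].round(2),round(s['finger_gap'],3),round(s['clock'],1))
st('above')
print(env.movel(c+[.1505],velocity=.03,guard=10));st('rest')
E
```

```text
above [0.517  0.1393 0.1909] [-0.2 -0.5 -1.2] [-0.01 -0.01  0.03] 0.144 8.0
False
rest [0.5167 0.1393 0.1507] [ 0.   0.2 -1.7] [0.02 0.02 0.  ] 0.148 9.5
```

The cap went in without contact. Next I press down and turn.

```bash
python3 - <<'E'
from h import *
c=[.5166,.1393]
def st(n): s=monitor.sense();print(n,s['position'].round(4),s['contact_force'].round(1),s['ft_torque'].round(2),round(s['finger_gap'],3),s['joints'][5].round(3),round(s['clock'],1));return s
print(env.movel(c+[.1355],velocity=.03,guard=35));s=st('pressed')
if s['position'][2]<.139 and s['contact_force'][2]>5:
    for d in (10,25,40,55,70,80,86,90):
        j=kinematics.ik(c+[.1350],down(np.radians(208-d)));env.set_joints(j);s=st(d)
        if abs(s['ft_torque'][2])>1.5: print('torque stop');break
E
```

```text
False
pressed [0.517  0.1393 0.1364] [-2.6 -0.4  9.9] [-0.01  0.62 -0.03] 0.147 -2.015 10.1
10 [0.5174 0.1394 0.1361] [-0.4 -0.5 10.2] [ 0.09  0.29 -0.05] 0.144 -1.84 10.4
25 [0.5175 0.1394 0.1362] [-1.4  0.5  9.4] [ 0.06  0.24 -0.03] 0.144 -1.578 10.8
40 [0.5176 0.1393 0.1362] [-0.9  0.4  9.9] [ 0.07  0.18 -0.01] 0.143 -1.317 11.1
55 [0.5176 0.1394 0.1362] [-0.5 -0.2  9.9] [ 0.09  0.13 -0.1 ] 0.144 -1.055 11.5
70 [0.5176 0.1394 0.1362] [ 0.2 -0.1  9.9] [ 0.16  0.1  -0.1 ] 0.146 -0.793 11.9
80 [0.5177 0.1394 0.1362] [-0.5  0.3  9.4] [ 0.09 -0.02 -0.1 ] 0.147 -0.618 12.2
86 [0.5177 0.1394 0.1363] [0.  0.  9.2] [ 0.07  0.04 -0.09] 0.141 -0.514 12.4
90 [0.5177 0.1394 0.1363] [-0. -0. 10.] [ 0.08  0.01 -0.13] 0.145 -0.444 12.7
```

```bash
python3 - <<'E'
from h import *
c=[.5166,.1393]
def st(n): s=monitor.sense();print(n,s['position'].round(4),s['contact_force'].round(1),s['ft_torque'].round(2),round(s['finger_gap'],3),s['joints'][5].round(3),round(s['clock'],1));return s
for d in (92,94,96):
    env.set_joints(kinematics.ik(c+[.1350],down(np.radians(208-d))));s=st(d)
    if abs(s['ft_torque'][2])>.6: print('stop felt');break
env.set_joints(kinematics.ik(c+[.1350],down(np.radians(208-min(d,91)))));st('back')
p=monitor.sense()['position'];print(env.movel([p[0],p[1],.1445],velocity=.03,guard=25));st('lifted')
f=grab('wrist','w3')
E
```

```text
92 [0.5177 0.1394 0.1363] [ 0.2 -0.6  9.4] [ 0.06 -0.04 -0.07] 0.15 -0.409 12.9
94 [0.5177 0.1394 0.1363] [ 0.2 -0.4 10.4] [ 0.02 -0.03 -0.04] 0.142 -0.374 13.2
96 [0.5173 0.1393 0.1362] [-3.3  0.7 10.9] [-0.08  0.38  0.12] 0.146 -0.34 13.4
back [0.5176 0.1393 0.1362] [-0.8 -0.5 10.8] [0.06 0.1  0.06] 0.145 -0.428 13.7
False
lifted [0.5177 0.1394 0.1446] [-0.7  0.4  5.9] [0.07 0.2  0.03] 0.143 -0.427 14.1
```

View pics/w3.png

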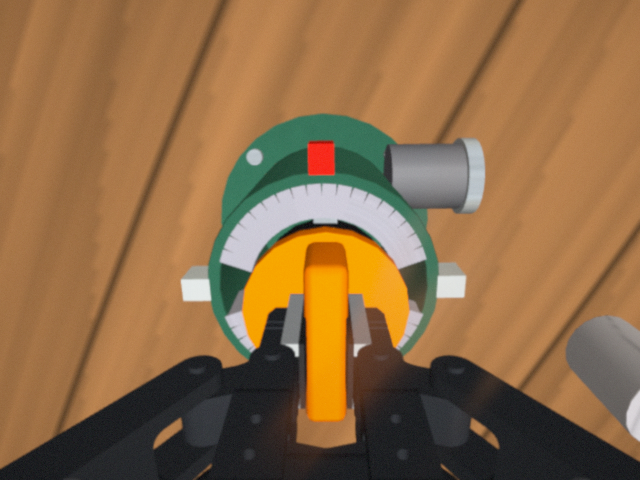

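The bar (u≈326) points at the red mark (321,158), and the white marks sit to either side at (197,284) and (450,280). The lugs are under the ring. Releasing and checking.

```bash
python3 - <<'E'
from h import *
env.release();p=monitor.sense()['position'];env.movel([p[0],p[1],.32],velocity=.12);env.hold(.3)
f=grab('wrist','w4');s=monitor.sense();print(s['contact_force'],s['clock'])
m,_,c=max(blobs(f,(8,180,100),(22,255,255),100),key=lambda b:b[1][4] if abs(b[2][0]-325)<80 else 0)
cn=max(cv2.findContours(m.astype(np.uint8),0,1)[0],key=len)[:,0].astype(float)
for z in (.142,.146):
    p=np.array([onz(f,u,v,z) for u,v in cn if abs(u-c[0])>16])[:,:2];A=np.c_[2*p,np.ones(len(p))];x=np.linalg.lstsq(A,(p**2).sum(1),rcond=None)[0];print(z,x[:2],np.sqrt(x[2]+x[0]**2+x[1]**2))
g=[onz(f,*b[2],.12) for b in blobs(f,(0,170,100),(5,255,255),15)];print(np.round(g,4))
E
```

```text
[-0.43122781  0.549254   -0.32348249] 16.8333
0.142 [0.51821056 0.1399634 ] 0.03087544490652416
0.146 [0.51779458 0.1407863 ] 0.030488827586567086
[[0.492  0.1877 0.12  ]
 [0.5428 0.0913 0.12  ]]
```

View pics/w4.png

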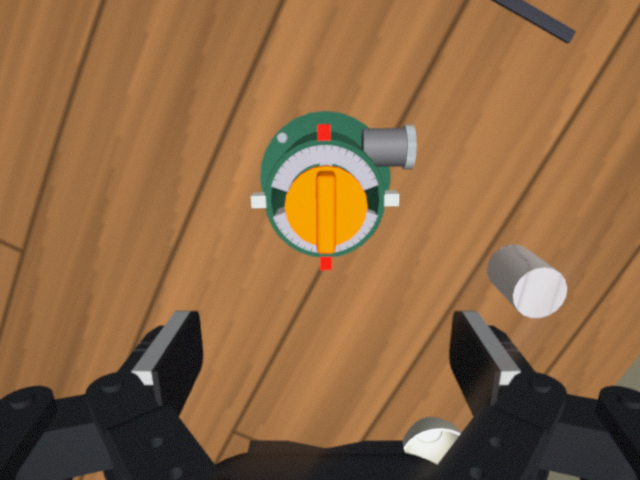

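The bar is in line with both red marks, at (324,132) and (326,264), and the cap is central. The blank and bowl are untouched. One oblique check of the cap height in the scene view, using the red marks to cancel camera bias.

```bash
python3 - <<'E'
from h import *
a=np.radians(118);u=np.array([np.cos(a),np.sin(a),0]);v=np.array([-u[1],u[0],0]);c0=np.array([.5174,.1395,0])
t=np.linspace(0,2*np.pi,180)
def pts(h):
    c=c0+[0,0,.12+h];P=[c+.032*(np.cos(k)*u+np.sin(k)*v)+[0,0,z] for k in t for z in(-.013,-.021)]
    return P+[c+i*.029*u+j*.007*v+[0,0,.014] for i in(-1,1) for j in(-1,1)]
for n in('scene','top'):
    f=grab(n)
    r=[b[2] for b in blobs(f,(0,170,100),(5,255,255),10)];pr=[proj(f,c0+s*.0545*u+[0,0,.119]) for s in(1,-1)]
    print(n,'red',np.round(r,1).tolist(),np.round(pr,1).tolist())
    o=proj(f,c0+[0,0,.14]);B=[b for b in blobs(f,(8,180,80),(22,255,255),60) if np.hypot(*(b[2]-o))<40]
    for b in B: print('seen box',b[1][:4],'cent',b[2].round(1),'area',b[1][4])
    for h in(.028,.035,.042):
        p=np.array([proj(f,x) for x in pts(h)]);hull=cv2.convexHull(p.astype(np.float32))
        print(h,p.min(0).round(1),p.max(0).round(1),'hull area',cv2.contourArea(hull))
    if n=='scene': cv2.imwrite('pics/s5.png',cv2.resize(f['frame'][120:260,250:410,::-1],None,fx=4,fy=4,interpolation=cv2.INTER_CUBIC))
E
```

```text
scene red [[322.5, 201.9]] [[331.2, 162.4], [324.3, 200.1]]
seen box [312 154  30  33] cent [326.5 173. ] area 629
0.028 [311.9 154.8] [344.  189.2] hull area 798.6587330428883
0.035 [311.8 152.1] [344.1 186.6] hull area 804.3937963971402
0.042 [311.8 149.5] [344.2 184.1] hull area 810.1684321179055
top red [[295.3, 263.0]] [[243.5, 289.8], [293.4, 262.6]]
0.028 [250.2 258.9] [284.8 292.8] hull area 911.1868192229886
0.035 [249.7 258.5] [284.6 292.8] hull area 926.7744390477892
0.042 [249.1 258.2] [284.3 292.7] hull area 942.815659266198
```

View pics/s5.png

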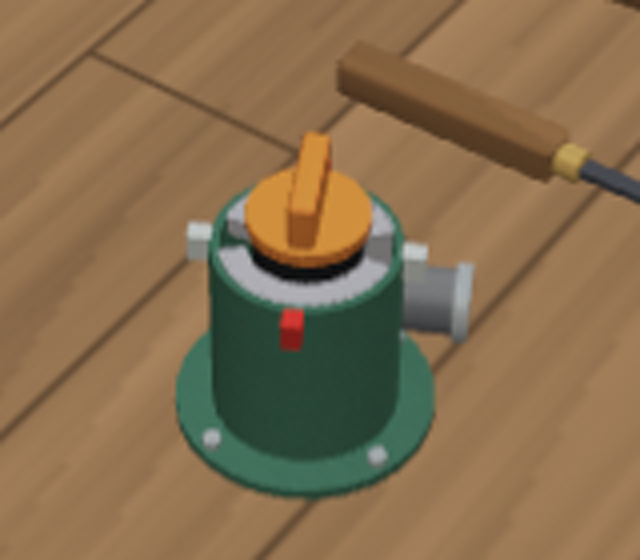

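The cap sits level and locked. The scene height matches 35 mm once corrected by the red-mark offset. Handing in.

```bash
python3 -c "
from h import *
print(job.hand_in(),monitor.sense()['clock'])"
```

```text
the job is handed in; nothing more can be done
the job is handed in; nothing more can be done
```

The orange cap is in the pot's mouth, pushed down, turned to the red marks and released into its lock, and the job is handed in; the last pictures show it level, centred and at about the locked height, but the hand-in returned no verdict.

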